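# Two bead-making kits for the evening class

## Robot

A 7-joint arm with a two-finger parallel gripper is mounted at the origin on the work surface. World frame = base frame: x ahead of the robot, y to its left, z up, the work surface at z = 0. Lengths are in m, angles in rad, forces in N, time in s.
With the tool pointing down it reaches from about 0.425 to 0.95 m from the base axis. Payload 4.7 kg.
Tool frame: the origin (TCP) lies between the finger pads; the fingertips stand 19 mm ahead of it and the grasp point (between the pads) is the TCP (r.tip_extent is the distance from the TCP to the fingertips, in m); z points along the fingers, y is the line along which they close (so a half turn about z gives the same grasp; the last joint's range is limited). The gripper opens to 85 mm and grips with 20 to 120 N. Pads are 22 mm wide; open, the fingers measure 114 mm over their backs; the gripper's body (76 mm by 85 mm) begins 54 mm behind the grasp point. The pads swing forward as they close: fully open they stand 13 mm farther back than shut.
Start: joints at [1.244, 0.469, -0.049, 1.532, 0.024, 1.141, -0.082], TCP at [0.198, -0.645, 0.25] pointing down, gripper open.
Joint ranges: [-2.59, 2.59], [-0.33, 1.99], [-1.39, 1.29], [0.1, 2.45], [-1.04, 4.18], [0.21, 1.99], [-2.66, 2.66]. Speed limits (rad/s): [2.57, 2.57, 3.14, 3.14, 3.14, 3.14, 3.14].

## Interface

Orientations are given as a rotation vector (axis times angle).
In Python, from plant import r gives the robot as it stands.
- The arm moves only by the tool apply_moves, never from a script. Its argument "plan" is a list of rows, each an object with "linear": the shift along the tool's x, y, z in cm, a list of three; "delta_rot": the turn, a rotation vector about the tool's x, y, z in rad, a list of three; "claw": the opening, from 0 (shut) to 1 (fully open). A call has 1 to 10 rows; each row shifts and turns the commanded pose from where the row before left it, along the tool's axes as they then stand; what a row does not reach is not made up. A row lasts 1/10 s, in which the tool goes at most 50 mm and 8.59 degrees, less where a joint would pass 70% of its speed; a pose out of reach is approached as far as the arm can. A call with a gripper value outside its range is refused whole. The fingers move at their own pace and stop on an object; "grip_force" is the grip in N (left out, the last holds). Time passes only in rows, so rows that do not move let the fingers close. It gives the time, the measured TCP pose, the force, the opening and the grip force at its end, in the units of the state.
- r.get_obs(): the state, without advancing time (a new reading comes with each control period).
- r.read_camera(name): name is "scene" or "side" or "wrist"; returns a dict with "frame" (400x640x3 uint8, blue, green, red), "range_z" (400x640 float32, m along the optical axis (not along the pixel's ray), 0 where there is no reading), "vfov" (degrees; the focal length in pixels is half the picture's height over the tangent of half this angle, whatever the lens; pixels are square), "cx", "cy" (the principal point, pixels), "k1" (the pictures are not rectified: a ray, as slopes to the right and down, at radius r is drawn at 1 + k1 r^2 times it, then the intrinsics apply), "eye" and "orientation" of the camera in the world. Camera axes: x right, y down, z forward; pixel columns grow to the right and rows downward; lengths in m; the calibration is good to about 2 mm. A picture is of the moment at which its call begins.
- r.finish_job(): hands the job in; it is judged then, once.
The state is a dict: "t": time; "joints": joint angles; "qd": joint speeds; "joint_torque": joint torques, N m; "tcp_pos": TCP position; "orientation": TCP orientation; "contact_force": force on the tool from outside, world axes, zero at the start; "wrist_torque": the same for the moment, N m; "finger_gap": opening from 0.0 (shut) to 1.0 (fully open); "grip_force": force on a finger pad.
Only numpy, scipy, OpenCV 4.12 (cv2) and the standard library are available. Lean on these libraries where they do the work, as an engineer would, in place of code of your own. Each camera call takes 0.05 s, during which the arm holds its last target. There are 200 camera calls.

## Task

Make up the two kits for tonight's glass bead class. In the three-compartment tray lay the graphite paddle flat along the long compartment, and stand the tallest frit jar and the brass bead press in the two squarish compartments, one in each; in the two-compartment tray stand the lowest, widest frit jar and the bronze optic mould, one in each compartment. Everything sits flat on the tray floor and upright; set things down gently, do not drop them, and leave the middle-sized jar where it stands.

Things in the scene. Friction and masses are not known exactly. Their poses are not given: they have to be found in the camera images.
- paddle: graphite marver paddle lying flat, 174 mm long: black pad 75 x 50 x 13 mm, bent steel shank, brown wooden handle. Origin at mid-length, level with the pad's underside; z up, x to the pad end: pad x = 12 to 87 mm, handle x = -2 to -87 mm. The handle is round, 18 to 21 mm thick, axis 28 mm above the underside, held up by the pad's weight. Best gripped across the handle at x = -12 mm. 0.14 kg.
- jar_tall: closed glass jar of blue frit with a black screw cap; all three jars look alike but for their size. Upright, round, origin at the centre of its underside. THE TALLEST jar: 38 mm across, 78 mm high. About 0.11 kg.
- jar_mid: closed glass jar of blue frit with a black screw cap; all three jars look alike but for their size. Upright, round, origin at the centre of its underside. THE MIDDLE-SIZED jar: 46 mm across, 58 mm high. It belongs to neither kit.
- jar_low: closed glass jar of blue frit with a black screw cap; all three jars look alike but for their size. Upright, round, origin at the centre of its underside. THE LOWEST AND WIDEST jar: 54 mm across, 40 mm high. About 0.12 kg.
- press: brass bead press: two brass plates one on the other, 50 (x) x 34 (y) mm and 24 mm high together, with a pale wooden knob on top, round, 26 mm across between 38 and 54 mm above its underside, top at 60 mm. Origin at the centre of its underside, z up. About 0.36 kg; lift it by the knob.
- mould: optic mould: a plain round thick-walled reddish bronze cup, 44 mm across, 48 mm high, with a ribbed cavity open at the top, 30 mm across. Origin at the centre of its underside, z up. About 0.40 kg; grip it across the outside.
- tray3: THREE-COMPARTMENT TRAY: white shallow plastic tray, 206 (x) x 157 (y) mm, fixed. Origin at the centre of its underside, z up. Floor 3 mm above that; walls and dividers 3 mm thick, tops at 12 mm. Inside: one long compartment 200 x 70 mm, centred at x = 0, y = -40.5 mm; two squarish compartments, each 98 x 78 mm, centred at x = -51 and +51 mm, y = +36.5 mm.
- tray2: TWO-COMPARTMENT TRAY: white shallow plastic tray, 90 (x) x 177 (y) mm, fixed. Origin at the centre of its underside, z up. Floor 3 mm above that; wall and divider 3 mm thick, tops at 12 mm. Inside: two square compartments, each 84 x 84 mm, centred at x = 0, y = -43.5 and +43.5 mm.
There are look-alikes about, which are no part of the job. Leave any blue look-alike of the paddle alone.

How it is judged:
By the outcome, as a careful person would: the job done as asked, in the order asked, and still so for the second after the job is handed in, with the robot touching nothing.
It also fails if it takes over 128 s, if anything falls off the work surface, if the arm or the gripper's body presses on something with over 40 N, if the wrist force passes 120 N, or if a joint passes its speed limit or range.

## Working session

There is one attempt and no reset: what is moved stays moved. The work goes in short steps, Python scripts to look and compute and a tool call to move; the robot and the scene stay as the last step left them, time stands still between calls to the robot, and variables do not carry over. Pictures are saved under pics/ and viewed, at most 14 in all, crops included, and the job is handed in when it is done.

Besides the shell and the picture viewer there is one more tool, called after "Request:" by a JSON object that holds its "name" and its "arguments". apply_moves: Moves the arm, as the interface text tells. Its arguments: {"type":"object","properties":{"plan":{"type":"array"},"grip_force":{"type":"number"}},"required":["plan"]}

```bash
ls; mkdir -p pics
cat > h.py <<'E'
import numpy as np, cv2
from scipy.spatial.transform import Rotation as R
from plant import r
def K(c):
    f=200/np.tan(np.radians(c["vfov"])/2); return f
def rot(c):
    o=np.array(c["orientation"],float)
    return o if o.shape==(3,3) else R.from_rotvec(o).as_matrix()
def rays(c,uv):
    f=K(c); d=(np.atleast_2d(uv).astype(float)-[c["cx"],c["cy"]])/f
    x=d.copy()
    for _ in range(20): x=d/(1+c["k1"]*(x**2).sum(1,keepdims=True))
    return np.c_[x,np.ones(len(x))]
def onplane(c,uv,z):
    w=rays(c,uv)@rot(c).T; e=np.array(c["eye"]); return e+w*((z-e[2])/w[:,2])[:,None]
def cloud(c):
    v,u=np.mgrid[:400,:640]; ra=rays(c,np.c_[u.ravel(),v.ravel()])
    p=(ra*c["range_z"].reshape(-1,1))@rot(c).T+np.array(c["eye"])
    p[c["range_z"].ravel()==0]=np.nan
    return p.reshape(400,640,3)
E
python3 - <<'E'
from h import *
for n in("scene","side","wrist"):
    c=r.read_camera(n); cv2.imwrite(f"pics/{n}0.png",c["frame"]); np.save(f"pics/{n}0.npy",c,allow_pickle=True)
    print(n,{k:c[k] for k in c if k not in("frame","range_z")},(c["range_z"]>0).mean())
print(r.get_obs())
E
```

```text
pics
scene {'vfov': 54.183947699797784, 'cx': 309.63122090588325, 'cy': 205.79033612058942, 'k1': -0.0833410623279637, 'eye': array([1.19117603, 0.06828086, 1.02187821]), 'orientation': array([-1.89307881, -1.79634615,  0.58406858])} 0.99582421875
side {'vfov': 57.5557723178604, 'cx': 318.8594916330823, 'cy': 205.15458297927105, 'k1': -0.0029968000124248845, 'eye': array([0.26457197, 0.67790942, 0.75937216]), 'orientation': array([-0.5231153 ,  2.79437611, -1.02084114])} 0.9959140625
wrist {'vfov': 70.74191386556768, 'cx': 318.3364979369365, 'cy': 195.38432564268632, 'k1': -0.005009829318892569, 'eye': array([ 0.26979232, -0.62314236,  0.37262824]), 'orientation': array([ 2.32854142, -1.71817878, -0.25851292])} 0.9959765625
{'t': 0.15, 'joints': array([ 1.24410541,  0.46925664, -0.04857012,  1.53341893,  0.02410554,
        1.14098431, -0.08231873]), 'qd': array([-0.00181023, -0.00112346,  0.00106542, -0.0051074 , -0.00048009,
       -0.00071354, -0.00044845]), 'joint_torque': array([ 6.24278528e-04, -5.10768950e+01, -4.65904595e-02, -2.37976313e+01,
        1.07960825e-02,  5.37750428e-03, -2.32135898e-05]), 'tcp_pos': array([ 0.19793286, -0.64489554,  0.24950233]), 'orientation': array([-3.10539686e+00, -4.65806442e-01,  4.41044735e-04]), 'contact_force': array([0.46648611, 0.17390585, 0.88088278]), 'wrist_torque': array([ 0.02353148, -0.0031416 , -0.00839057]), 'grip_force': 0.0, 'finger_gap': 1.0000323376925582}
```

View pics/scene0.png

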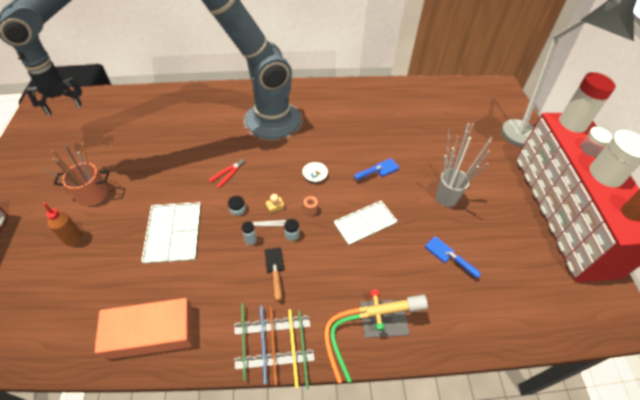

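View pics/side0.png

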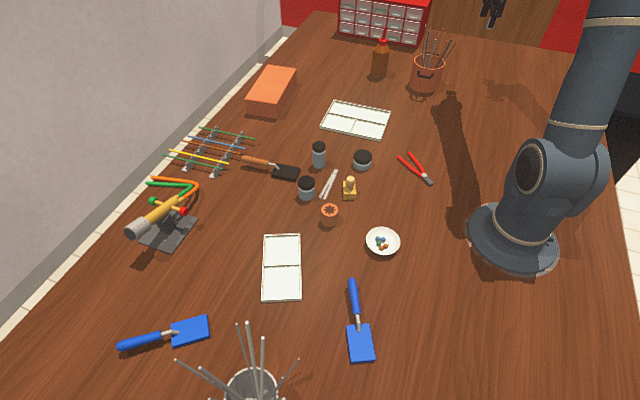

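The scene picture shows tray3 at (172,232) and tray2 at (366,222). Jars are at (236,206), (249,233) and (292,230), the press at (275,203), the mould at (311,206), and the black paddle at (274,275). The blue look-alike paddles are at (377,170) and (452,258). Next I'll measure by depth and colour and check with an enlarged crop.

Run:
```python
from h import *
S={n:np.load(f"pics/{n}0.npy",allow_pickle=True).item() for n in("scene","side")}
for n,c in S.items():
    P=cloud(c); hh=np.nan_to_num(P[...,2])
    m=((hh>0.006)&(hh<0.12)&(P[...,0]>.3)&(P[...,0]<1.0)&(abs(P[...,1])<.55)).astype(np.uint8)
    k,l,s,_=cv2.connectedComponentsWithStats(m)
    for i in range(1,k):
        if s[i,4]<60: continue
        q=P[l==i]; zt=np.percentile(q[:,2],97); t=q[q[:,2]>zt-.008]
        (a,b),(w,h),an=cv2.minAreaRect((t[:,:2]*1000).astype(np.float32))
        print(n,s[i],"top %.3f"%zt,"topc",t[:,:2].mean(0).round(3),"rect",np.round([a,b,w,h,an],1))
a=cv2.resize(S["scene"]["frame"][180:310,215:335],None,fx=4.4,fy=4.4,interpolation=cv2.INTER_CUBIC)
cv2.imwrite("pics/crop1.png",a)
```

```text
scene [354 166  25  13 137] top 0.039 topc [0.325 0.315] rect [322.  319.8  19.4  93.8  28.7]
scene [303 171  24  10 134] top 0.022 topc [0.319 0.143] rect [321.3 144.3  79.2  41.6  89.4]
scene [436 172  14  30 188] top 0.116 topc [0.433 0.545] rect [432.7 545.4  24.6   6.   19.6]
scene [227 195  18  20 279] top 0.043 topc [ 0.434 -0.116] rect [ 433.7 -114.9   49.5   52.8   66.9]
scene [266 194  18  19 223] top 0.060 topc [0.436 0.007] rect [434.7   6.8  22.2  20.   89.9]
scene [304 196  14  19 217] top 0.050 topc [0.452 0.121] rect [452.2 120.6  42.4  43.1  26.1]
scene [334 201  63  42 281] top 0.014 topc [0.508 0.293] rect [508.2 291.8  93.  178.2  24. ]
scene [142 202  58  61 445] top 0.014 topc [ 0.518 -0.31 ] rect [ 515.2 -313.   211.   160.2    2.2]
scene [284 218  15  22 285] top 0.061 topc [0.542 0.059] rect [540.2  58.8  41.8  44.7  89. ]
scene [241 221  16  23 273] top 0.080 topc [ 0.555 -0.068] rect [554.9 -68.8  35.6  35.5  82.4]
scene [425 236  39  29 430] top 0.035 topc [0.667 0.536] rect [664.4 535.6  49.2  15.5  35.5]
scene [264 247  20  54 608] top 0.038 topc [0.724 
[... 1218 characters left out ...]
 10.   19.9  24.2  85. ]
side [321 204  17  23 334] top 0.049 topc [0.447 0.124] rect [447.1 124.2  40.7  40.9  19.4]
side [366 227  21  27 333] top 0.023 topc [0.321 0.138] rect [320.1 145.5  81.8  39.7  89.8]
side [261 234  40  68 417] top 0.014 topc [0.505 0.298] rect [505.4 292.6  89.8 178.4  24.4]
side [347 278  13  41 316] top 0.039 topc [0.32  0.317] rect [319.  319.5  19.   89.3  25.7]
side [ 147  314   62   34 1042] top 0.036 topc [0.658 0.539] rect [657.3 537.8  45.2  17.   41.8]
side [345 325  10  19  96] top 0.015 topc [0.306 0.387] rect [3.083e+02 3.907e+02 1.660e+01 4.010e+01 1.000e-01]
side [254 367  23  26 285] top 0.114 topc [0.418 0.545] rect [419.3 546.5  15.2   4.4  37.2]
```

View pics/crop1.png

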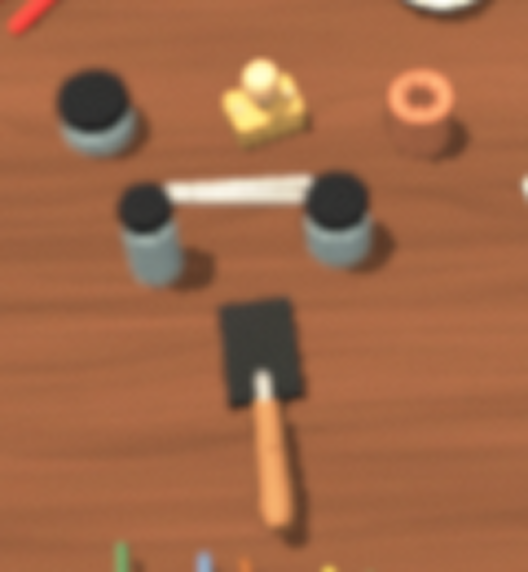

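Jars by measured top height:
- (236,206) is 42 mm high and wide, so it is jar_low.
- (249,233) is 80 mm high and narrow, so it is jar_tall.
- (292,230) is 60 mm high, so it is jar_mid, which stays put.

The crop confirms these sizes. The black-padded paddle at (274,275) is the one meant, and its pad points toward the robot. Next come the tray layout and the paddle's axis.

Run:
```python
from h import *
S={n:np.load(f"pics/{n}0.npy",allow_pickle=True).item() for n in("scene","side")}
for n,c in S.items():
    P=cloud(c); f=c["frame"].astype(int)
    box=(P[...,0]>.6)&(P[...,0]<.83)&(abs(P[...,1])<.08)
    pad=box&(f.max(2)<70)&(P[...,2]>.006)
    ha=box&(P[...,2]>.024)&(P[...,0]>.64)
    for k,m in(("pad",pad),("handle",ha)):
        q=P[m]; print(n,k,m.sum(),q.mean(0).round(4),np.round(cv2.minAreaRect((q[:,:2]*1000).astype(np.float32)),1) if 0 else cv2.minAreaRect((q[:,:2]*1000).astype(np.float32)))
    q=P[(P[...,0]>.42)&(P[...,0]<.445)&(abs(P[...,1])<.06)&(P[...,2]>.010)&(P[...,2]<.032)]
    q=P[(P[...,0]>.38)&(P[...,0]<.48)&(abs(P[...,1]-.01)<.05)&(P[...,2]>.018)&(P[...,2]<.030)]
    print(n,"press plate",len(q),cv2.minAreaRect((q[:,:2]*1000).astype(np.float32)))
a=cv2.resize(S["scene"]["frame"][190:275,130:215],None,fx=4.5,fy=4.5,interpolation=cv2.INTER_CUBIC)
b=cv2.resize(S["side"]["frame"][90:150,310:400],(382,255),interpolation=cv2.INTER_CUBIC)
b=cv2.copyMakeBorder(b,0,a.shape[0]-255,0,0,cv2.BORDER_CONSTANT)
cv2.imwrite("pics/crop2.png",np.hstack([a,b]))
```

```text
scene pad 250 [0.6314 0.0047 0.0125] ((634.1412353515625, 4.903409957885742), (67.3216552734375, 41.799232482910156), 6.356938362121582)
scene handle 330 [0.7513 0.0067 0.0313] ((770.5281982421875, -21.197906494140625), (183.41726684570312, 145.9727783203125), 23.980745315551758)
scene press plate 118 ((433.6009521484375, 6.519378662109375), (35.328643798828125, 50.009403228759766), 21.092588424682617)
side pad 185 [0.6318 0.0103 0.0124] ((630.1221313476562, 6.695802688598633), (62.05397033691406, 52.40922164916992), 4.877877712249756)
side handle 290 [0.7424 0.0091 0.0306] ((740.028076171875, -0.7623138427734375), (178.0993194580078, 157.05963134765625), 0.04966560751199722)
side press plate 128 ((429.2033996582031, 10.221746444702148), (33.38288879394531, 51.32341766357422), 18.85004425048828)
```

View pics/crop2.png

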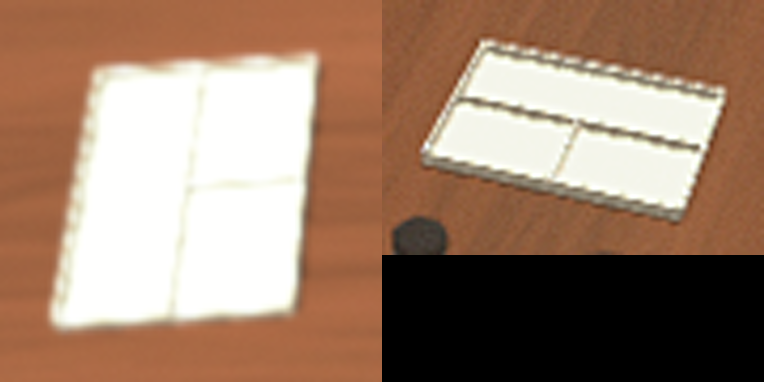

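Tray3's long compartment lies on the −y side, so tray x is about world x (+2°). Now a planning helper, plus a check for tall things along the path.

```bash
cat >> h.py <<'E'
def go(x,y,z,yaw=None):
    """print tool-frame move from the measured pose; turn is after the shift"""
    o=r.get_obs(); M=R.from_rotvec(o["orientation"]).as_matrix()
    d=np.array([x,y,z])-o["tcp_pos"]; psi=np.degrees(np.arctan2(M[1,0],M[0,0]))
    print("t",round(o["t"],2),"tcp",o["tcp_pos"].round(4),"yaw",psi.round(2),"tilt",M[:,2].round(4),"gap",round(o["finger_gap"],3))
    print("shift cm (tool)",(M.T@d*100).round(2),"|",np.linalg.norm(d).round(3))
    if yaw is not None:
        e=(yaw-psi+90)%180-90; print("delta_rot z",-np.radians(e).round(3))
E
python3 - <<'E'
from h import *
print(r.tip_extent)
go(.693,.013,.25,6)
for n in("scene","side"):
    c=np.load(f"pics/{n}0.npy",allow_pickle=True).item();P=cloud(c)
    m=(P[...,2]>.10)&(P[...,2]<.4)&(P[...,0]>.15)&(P[...,0]<1)&(abs(P[...,1])<.75)
    if n=="scene": m[:130]=0
    k,l,s,_=cv2.connectedComponentsWithStats(m.astype(np.uint8))
    for i in range(1,k):
        if s[i,4]>8: q=P[l==i]; print(n,s[i],q.min(0).round(3),q.max(0).round(3))
E
```

```text
0.019
t 0.15 tcp [ 0.1979 -0.6449  0.2495] yaw 17.06 tilt [-5.0e-04  1.4e-03 -1.0e+00] gap 1.0
shift cm (tool) [ 6.663e+01 -4.837e+01  2.000e-02] | 0.823
delta_rot z 0.193
scene [447 130   2  24  24] [0.349 0.536 0.163] [0.371 0.549 0.239]
scene [453 130  18  43 204] [0.344 0.582 0.101] [0.396 0.609 0.24 ]
scene [446 136  12  48 129] [0.362 0.518 0.102] [0.457 0.569 0.254]
scene [460 138  32  50 253] [0.417 0.584 0.101] [0.501 0.643 0.272]
scene [ 75 143  14  30  57] [ 0.272 -0.624  0.1  ] [ 0.344 -0.577  0.192]
scene [ 66 147  12  20  44] [ 0.29  -0.646  0.1  ] [ 0.311 -0.632  0.17 ]
scene [ 52 151  25  30 138] [ 0.323 -0.666  0.101] [ 0.385 -0.618  0.209]
scene [ 84 150   6  17  25] [ 0.304 -0.593  0.105] [ 0.317 -0.582  0.166]
scene [444 155   4  25  61] [0.373 0.517 0.1  ] [0.427 0.56  0.205]
scene [ 41 166  15  10  17] [ 0.379 -0.679  0.138] [ 0.39  -0.666  0.192]
scene [ 58 176   8   5  10] [ 0.369 -0.664  0.103] [ 0.377 -0.654  0.128]
scene [ 43 203  25  26 335] [ 0.5   -0.657  0.1  ] [ 0.553 -0.599  0.181]
scene [405 294  24  16 281] [0.805 0.336 0.1  ] [0.842 0.392 0.122]
si
[... 417 characters left out ...]
338 -0.572  0.194]
side [435  39  17  27  71] [ 0.284 -0.645  0.1  ] [ 0.313 -0.577  0.191]
side [442  43  14  20  20] [ 0.269 -0.623  0.101] [ 0.293 -0.617  0.174]
side [124 217  25  21 309] [0.799 0.339 0.1  ] [0.834 0.394 0.122]
side [235 321  22  57 364] [0.424 0.519 0.1  ] [0.453 0.553 0.255]
side [260 337   5  39 148] [0.413 0.517 0.101] [0.419 0.547 0.208]
side [174 359  59  41 369] [0.449 0.579 0.1  ] [0.498 0.603 0.257]
side [269 358  30  40 120] [0.346 0.537 0.1  ] [0.389 0.572 0.244]
side [272 394   6   6  18] [0.353 0.564 0.1  ] [0.381 0.593 0.245]
side [207 397   9   3  17] [0.423 0.623 0.247] [0.427 0.629 0.272]
side [278 397   8   3  18] [0.34  0.591 0.233] [0.352 0.595 0.262]
```

Request:
{"name": "apply_moves", "arguments": {"plan": [{"linear": [0, 0, -4], "delta_rot": [0, 0, 0], "claw": 1}, {"linear": [3.92, -2.85, 0], "delta_rot": [0, 0, 0], "claw": 1}, {"linear": [3.92, -2.85, 0], "delta_rot": [0, 0, 0], "claw": 1}, {"linear": [3.92, -2.85, 0], "delta_rot": [0, 0, 0], "claw": 1}, {"linear": [3.92, -2.85, 0], "delta_rot": [0, 0, 0], "claw": 1}, {"linear": [3.92, -2.85, 0], "delta_rot": [0, 0, 0], "claw": 1}, {"linear": [3.92, -2.85, 0], "delta_rot": [0, 0, 0], "claw": 1}, {"linear": [3.92, -2.85, 0], "delta_rot": [0, 0, 0], "claw": 1}, {"linear": [3.92, -2.85, 0], "delta_rot": [0, 0, 0], "claw": 1}, {"linear": [3.92, -2.85, 0], "delta_rot": [0, 0, 0], "claw": 1}], "grip_force": 30}}

```text
t: 1.15
tcp_pos: [0.4608, -0.2948, 0.2903]
orientation: [3.107, 0.466, -0.0]
contact_force: [1.0, -0.4, -0.5]
finger_gap: 0.998
grip_force: 0.0
```

Request:
{"name": "apply_moves", "arguments": {"plan": [{"linear": [3.92, -2.85, 0], "delta_rot": [0, 0, 0], "claw": 1}, {"linear": [3.92, -2.85, 0], "delta_rot": [0, 0, 0], "claw": 1}, {"linear": [3.92, -2.85, 0], "delta_rot": [0, 0, 0], "claw": 1}, {"linear": [3.92, -2.85, 0], "delta_rot": [0, 0, 0], "claw": 1}, {"linear": [3.92, -2.85, 0], "delta_rot": [0, 0, 0], "claw": 1}, {"linear": [3.92, -2.85, 0], "delta_rot": [0, 0, 0], "claw": 1}, {"linear": [3.92, -2.85, 0], "delta_rot": [0, 0, 0], "claw": 1}, {"linear": [0, 0, 4], "delta_rot": [0, 0, 0.1], "claw": 1}, {"linear": [0, 0, 4], "delta_rot": [0, 0, 0.1], "claw": 1}, {"linear": [0, 0, 0], "delta_rot": [0, 0, 0], "claw": 1}]}}

```text
t: 2.15
tcp_pos: [0.66, -0.0254, 0.2038]
orientation: [3.138, 0.155, -0.02]
contact_force: [0.6, -0.4, -0.9]
finger_gap: 0.998
grip_force: 0.0
```

Run:
```python
from h import *
go(.693,.013,.031,6)
c=r.read_camera("wrist"); np.save("pics/w1.npy",c,allow_pickle=True); cv2.imwrite("pics/w1.png",c["frame"])
P=cloud(c); f=c["frame"].astype(int)
print(c["eye"])
for nm,m in(("pad",(f.max(2)<75)&(P[...,2]>.006)&(P[...,2]<.02)),("hand",(P[...,2]>.024)&(P[...,2]<.05)&(f[...,2]>f[...,0]+40))):
    m&=(abs(P[...,1])<.08)&(P[...,0]>.55)&(P[...,0]<.85)
    k,l,s,_=cv2.connectedComponentsWithStats(m.astype(np.uint8)); 
    if k<2: print(nm,"none"); continue
    i=1+s[1:,4].argmax(); q=P[l==i]; print(nm,s[i],q.mean(0).round(4),np.percentile(q[:,2],97).round(4),cv2.minAreaRect((q[:,:2]*1000).astype(np.float32)))
```

```text
t 2.15 tcp [ 0.66   -0.0254  0.2038] yaw 5.67 tilt [-1.290e-02 -7.000e-04 -9.999e-01] gap 0.998
shift cm (tool) [ 3.88 -3.49 17.23] | 0.18
delta_rot z -0.006
[ 0.73629661 -0.01790956  0.32609976]
pad [ 269  168   44   62 2437] [0.6291 0.0034 0.0127] 0.0141 ((627.9525756835938, 3.668405532836914), (75.16761779785156, 49.422340393066406), 5.579502582550049)
hand [ 276   73   22   88 1605] [0.7235 0.0123 0.0351] 0.0384 ((721.0261840820312, 12.17758560180664), (84.49788665771484, 21.023025512695312), 7.3746018409729)
```

View pics/w1.png

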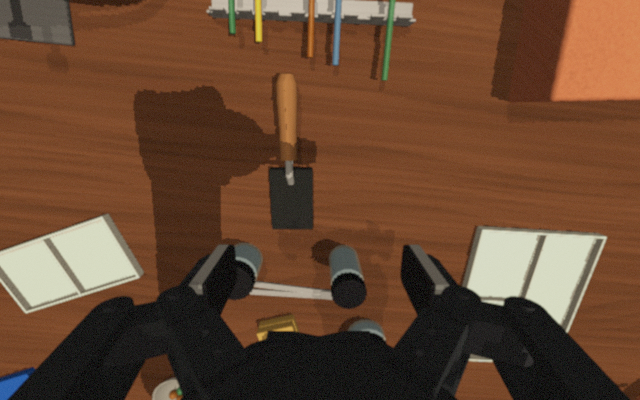

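The picture shows the paddle with its pad at (291,198) and handle at (287,115). Next I go above the handle.

Request:
{"name": "apply_moves", "arguments": {"plan": [{"linear": [1.1, -1.1, 3], "delta_rot": [0, 0, 0], "claw": 0.75}, {"linear": [1.1, -1.1, 3], "delta_rot": [0, 0, 0], "claw": 0.75}, {"linear": [1.1, -1.0, 4], "delta_rot": [0, 0, 0], "claw": 0.75}, {"linear": [0, 0, 0], "delta_rot": [0, 0, 0], "claw": 0.75}, {"linear": [0, 0, 0], "delta_rot": [0, 0, 0], "claw": 0.75}]}}

```text
t: 2.7
tcp_pos: [0.6946, 0.0094, 0.1121]
orientation: [3.138, 0.155, 0.003]
contact_force: [1.0, -0.3, 0.5]
finger_gap: 0.747
grip_force: 0.0
```

Run:
```python
from h import *
go(.690,.010,.031,6)
```

```text
t 2.7 tcp [0.6946 0.0094 0.1121] yaw 5.65 tilt [ 1.8e-03 -1.0e-04 -1.0e+00] gap 0.747
shift cm (tool) [-0.46 -0.11  8.11] | 0.081
delta_rot z -0.006
```

Request:
{"name": "apply_moves", "arguments": {"plan": [{"linear": [-0.45, -0.1, 2], "delta_rot": [0, 0, 0], "claw": 0.75}, {"linear": [0, 0, 3], "delta_rot": [0, 0, 0], "claw": 0.75}, {"linear": [0, 0, 2], "delta_rot": [0, 0, 0], "claw": 0.75}, {"linear": [0, 0, 1.1], "delta_rot": [0, 0, 0], "claw": 0.75}, {"linear": [0, 0, 0], "delta_rot": [0, 0, 0], "claw": 0.75}, {"linear": [0, 0, 0], "delta_rot": [0, 0, 0], "claw": 0.1}, {"linear": [0, 0, 0], "delta_rot": [0, 0, 0], "claw": 0.1}, {"linear": [0, 0, 0], "delta_rot": [0, 0, 0], "claw": 0.1}, {"linear": [0, 0, 0], "delta_rot": [0, 0, 0], "claw": 0.1}, {"linear": [0, 0, 0], "delta_rot": [0, 0, 0], "claw": 0.1}], "grip_force": 50}}

```text
t: 3.7
tcp_pos: [0.6901, 0.0102, 0.0306]
orientation: [3.138, 0.154, 0.004]
contact_force: [0.5, -1.5, 5.6]
finger_gap: 0.2
grip_force: 48.7
```

Run:
```python
from h import *
go(.690,.010,.031,6); print(r.get_obs()["grip_force"])
```

```text
t 3.7 tcp [0.6901 0.0102 0.0306] yaw 5.61 tilt [ 2.5e-03 -2.0e-04 -1.0e+00] gap 0.2
shift cm (tool) [-0.01  0.02 -0.04] | 0.0
delta_rot z -0.007
48.74630570302543
```

Request:
{"name": "apply_moves", "arguments": {"plan": [{"linear": [0, 0, -2], "delta_rot": [0, 0, 0], "claw": 0.1}, {"linear": [0, 0, -4], "delta_rot": [0, 0, 0], "claw": 0.1}, {"linear": [0, 0, -4], "delta_rot": [0, 0, 0], "claw": 0.1}, {"linear": [0, 0, -3], "delta_rot": [0, 0, 0], "claw": 0.1}, {"linear": [-1.5, 2.6, 0], "delta_rot": [0, 0, 0], "claw": 0.1}, {"linear": [-2.3, 4, 0], "delta_rot": [0, 0, 0], "claw": 0.1}, {"linear": [-2.3, 4, 0], "delta_rot": [0, 0, 0], "claw": 0.1}, {"linear": [-2.3, 4, 0], "delta_rot": [0, 0, 0], "claw": 0.1}, {"linear": [-2.3, 4, 0], "delta_rot": [0, 0, 0], "claw": 0.1}, {"linear": [-2.3, 4, 0], "delta_rot": [0, 0, 0], "claw": 0.1}]}}

```text
t: 4.7
tcp_pos: [0.5803, -0.2286, 0.1588]
orientation: [-3.137, -0.154, 0.002]
contact_force: [-0.4, -1.0, -1.4]
finger_gap: 0.201
grip_force: 49.0
```

Request:
{"name": "apply_moves", "arguments": {"plan": [{"linear": [-2.3, 4, 0], "delta_rot": [0, 0, 0], "claw": 0.1}, {"linear": [-2.3, 4, 0], "delta_rot": [0, 0, 0], "claw": 0.1}, {"linear": [-2.2, 3.8, 0], "delta_rot": [0, 0, 0], "claw": 0.1}, {"linear": [0, 0, 0], "delta_rot": [0, 0, 0.065], "claw": 0.1}, {"linear": [0, 0, 0], "delta_rot": [0, 0, 0], "claw": 0.1}, {"linear": [0, 0, 0], "delta_rot": [0, 0, 0], "claw": 0.1}]}}

```text
t: 5.3
tcp_pos: [0.526, -0.3498, 0.1589]
orientation: [-3.14, -0.056, 0.0]
contact_force: [0.8, -0.0, -2.1]
finger_gap: 0.201
grip_force: 49.1
```

Run:
```python
from h import *
go(.5265,-.352,.034,2.1)
for n in("wrist","scene","side"):
    c=r.read_camera(n); np.save(f"pics/{n}2.npy",c,allow_pickle=True); cv2.imwrite(f"pics/{n}2.png",c["frame"])
    P=cloud(c); f=c["frame"].astype(int)
    m=(abs(P[...,2]-.008)<.009)&(f.min(2)>140)&(abs(P[...,0]-.51)<.16)&(abs(P[...,1]+.31)<.14)
    q=P[m]; print(n,"tray",m.sum(),cv2.minAreaRect((q[:,:2]*1000).astype(np.float32)))
    m=(P[...,2]>.10)&(P[...,2]<.16)&(f.max(2)<75)&(abs(P[...,0]-.46)<.07)&(abs(P[...,1]+.352)<.05)
    q=P[m]
    if len(q)>20: print(n,"pad",m.sum(),q.mean(0),cv2.minAreaRect((q[:,:2]*1000).astype(np.float32)))
```

```text
t 5.3 tcp [ 0.526  -0.3498  0.1589] yaw 2.06 tilt [-1.0e-04  1.5e-03 -1.0e+00] gap 0.201
shift cm (tool) [ 0.04  0.24 12.49] | 0.125
delta_rot z -0.001
wrist tray 19955 ((514.5888061523438, -311.18072509765625), (203.4787139892578, 164.88442993164062), 1.987821102142334)
wrist pad 1431 [ 0.48170413 -0.35157898  0.14060257] ((495.4559020996094, -349.968505859375), (57.88481521606445, 30.34987449645996), 4.833892345428467)
scene tray 2818 ((509.7059326171875, -315.7344055175781), (221.75148010253906, 164.92514038085938), 1.9584639072418213)
scene pad 44 [ 0.48288609 -0.33957159  0.13955592] ((477.1907958984375, -338.8914794921875), (48.44747543334961, 81.84619140625), 69.5285873413086)
side tray 1533 ((513.9427490234375, -322.06982421875), (211.80490112304688, 182.6855010986328), 1.789554238319397)
side pad 261 [ 0.4620123  -0.34241941  0.14060552] ((477.2485656738281, -347.8160705566406), (105.26172637939453, 56.52189636230469), 2.922097682952881)
```

View pics/wrist2.png

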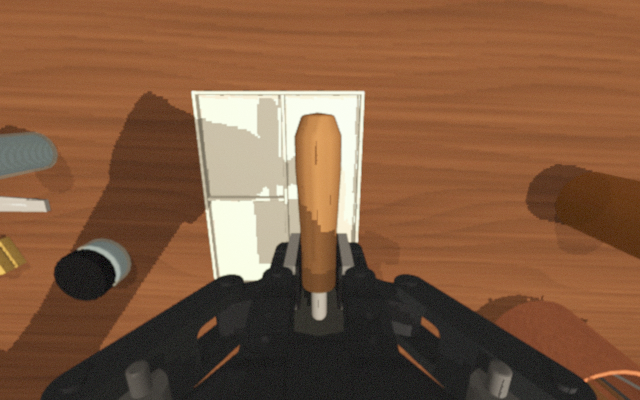

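Run:
```python
from h import *
c=np.load("pics/wrist2.npy",allow_pickle=True).item()
print(onplane(c,[(194,93),(284,95),(363,93),(207,198),(214,280)],.012).round(4))
P=cloud(c); f=c["frame"].astype(int)
m=(P[...,2]>.14)&(P[...,2]<.18)&(f[...,2]>f[...,0]+40)&(np.mgrid[:400,:640][0]<235)
q=P[m]; print(cv2.minAreaRect((q[:,:2]*1000).astype(np.float32)))
```

```text
[[ 0.6113 -0.2338  0.012 ]
 [ 0.6125 -0.3152  0.012 ]
 [ 0.6169 -0.3865  0.012 ]
 [ 0.5118 -0.2378  0.012 ]
 [ 0.4167 -0.2381  0.012 ]]
((571.4195556640625, -347.7622375488281), (56.5317497253418, 20.412029266357422), 3.2858550548553467)
```

The tray's far edge runs from (194,93) to (363,93) and the divider is at (284,95). The paddle hangs level and needs about 4 mm more toward −y, then it can go down.

Request:
{"name": "apply_moves", "arguments": {"plan": [{"linear": [0, 0.35, 4], "delta_rot": [0, 0, 0], "claw": 0.1}, {"linear": [0, 0, 4], "delta_rot": [0, 0, 0], "claw": 0.1}, {"linear": [0, 0, 2.5], "delta_rot": [0, 0, 0], "claw": 0.1}, {"linear": [0, 0, 1], "delta_rot": [0, 0, 0], "claw": 0.1}, {"linear": [0, 0, 0.5], "delta_rot": [0, 0, 0], "claw": 0.1}, {"linear": [0, 0, 0.3], "delta_rot": [0, 0, 0], "claw": 0.1}, {"linear": [0, 0, 0], "delta_rot": [0, 0, 0], "claw": 0.1}, {"linear": [0, 0, 0], "delta_rot": [0, 0, 0], "claw": 0.1}]}}

```text
t: 6.25
tcp_pos: [0.5265, -0.3553, 0.0377]
orientation: [3.14, 0.052, 0.003]
contact_force: [-0.1, -0.1, -1.0]
finger_gap: 0.202
grip_force: 49.1
```

Request:
{"name": "apply_moves", "arguments": {"plan": [{"linear": [0, 0, 0.2], "delta_rot": [0, 0, 0], "claw": 0.1}, {"linear": [0, 0, 0.2], "delta_rot": [0, 0, 0], "claw": 0.1}, {"linear": [0, 0, 0], "delta_rot": [0, 0, 0], "claw": 0.1}, {"linear": [0, 0, 0], "delta_rot": [0, 0, 0], "claw": 0.1}]}}

```text
t: 6.65
tcp_pos: [0.5266, -0.3553, 0.0335]
orientation: [3.14, 0.052, 0.003]
contact_force: [-0.4, 1.0, 4.6]
finger_gap: 0.197
grip_force: 49.8
```

Request:
{"name": "apply_moves", "arguments": {"plan": [{"linear": [0, 0, 0], "delta_rot": [0, 0, 0], "claw": 0.4}, {"linear": [0, 0, 0], "delta_rot": [0, 0, 0], "claw": 0.4}, {"linear": [0, 0, 0], "delta_rot": [0, 0, 0], "claw": 0.4}, {"linear": [0, 0, -1.5], "delta_rot": [0, 0, 0], "claw": 0.4}, {"linear": [0, 0, -4], "delta_rot": [0, 0, 0], "claw": 0.4}, {"linear": [0, 0, -4], "delta_rot": [0, 0, 0], "claw": 1}, {"linear": [0, 0, -4], "delta_rot": [0, 0, 0], "claw": 1}, {"linear": [-0.8, -3.5, 0], "delta_rot": [0, 0, 0], "claw": 1}, {"linear": [-0.8, -4, 0], "delta_rot": [0, 0, 0], "claw": 1}, {"linear": [-0.8, -4, 0], "delta_rot": [0, 0, 0], "claw": 1}]}}

```text
t: 7.65
tcp_pos: [0.4976, -0.2398, 0.1687]
orientation: [3.14, 0.05, 0.003]
contact_force: [0.4, 0.8, -0.4]
finger_gap: 1.002
grip_force: 0.0
```

Request:
{"name": "apply_moves", "arguments": {"plan": [{"linear": [-0.8, -4.5, 0], "delta_rot": [0, 0, 0], "claw": 1}, {"linear": [-0.8, -4.5, 0], "delta_rot": [0, 0, 0], "claw": 1}, {"linear": [-0.5, -4, 0], "delta_rot": [0, 0, 0], "claw": 1}, {"linear": [0, -4, 0], "delta_rot": [0, 0, 0], "claw": 1}, {"linear": [0, 0, 0], "delta_rot": [0, 0, 0], "claw": 1}, {"linear": [0, 0, 0], "delta_rot": [0, 0, 0], "claw": 1}]}}

```text
t: 8.25
tcp_pos: [0.4716, -0.0708, 0.1683]
orientation: [3.14, 0.055, 0.002]
contact_force: [0.4, -0.4, 0.5]
finger_gap: 0.999
grip_force: 0.0
```

```bash
cat > look.py <<'E'
from h import *
import sys
c=r.read_camera("wrist"); np.save(f"pics/{sys.argv[1]}.npy",c,allow_pickle=True); cv2.imwrite(f"pics/{sys.argv[1]}.png",c["frame"])
E
cat >> h.py <<'E'
def blobs(c,zlo,zhi,xr=(.3,1),yr=(-.6,.6)):
    P=cloud(c); m=(P[...,2]>zlo)&(P[...,2]<zhi)&(P[...,0]>xr[0])&(P[...,0]<xr[1])&(P[...,1]>yr[0])&(P[...,1]<yr[1])
    k,l,s,_=cv2.connectedComponentsWithStats(m.astype(np.uint8))
    for i in range(1,k):
        if s[i,4]>80:
            q=P[l==i]; a=cv2.minAreaRect((q[:,:2]*1000).astype(np.float32)); (cx,cy),rr=cv2.minEnclosingCircle((q[:,:2]*1000).astype(np.float32))
            print(s[i],"z%.4f"%q[:,2].max(),"rect",np.round([*a[0],*a[1],a[2]],1),"circ",np.round([cx,cy,rr],1))
E
python3 look.py w3
python3 - <<'E'
from h import *
go(.5525,-.067,.045,2)
c=np.load("pics/w3.npy",allow_pickle=True).item()
for n,a,b in(("tall",.070,.09),("mid",.052,.064),("low",.034,.046)): print(n); blobs(c,a,b)
c=r.read_camera("side"); b=cv2.resize(c["frame"][85:165,290:410],None,fx=5,fy=5,interpolation=cv2.INTER_CUBIC); cv2.imwrite("pics/s3.png",b)
E
```

```text
t 8.3 tcp [ 0.4716 -0.072   0.168 ] yaw 1.88 tilt [ 1.1e-03 -9.0e-04 -1.0e+00] gap 1.003
shift cm (tool) [ 8.09 -0.25 12.31] | 0.147
delta_rot z -0.002
tall
[ 293   74   52   55 2053] z0.0803 rect [552.2 -68.2  36.9  37.   39.9] circ [552.2 -68.   18.8]
mid
[ 132   84   60   59 2610] z0.0604 rect [539.   58.2  45.4  45.4   6.3] circ [539.1  58.7  23.2]
[219 223  28  26 499] z0.0608 rect [433.5   6.7  24.8  21.4  63.2] circ [432.1   7.3  12.7]
low
[169  86  32  55 347] z0.0460 rect [540.   45.2  44.5  19.2   4.3] circ [539.3  54.2  22.3]
[620  89  20  72 691] z0.0406 rect [ 542.8 -346.4   62.6   13.9   15.6] circ [ 543.8 -349.8   31.3]
[101 186  42  43 410] z0.0460 rect [455.7 109.8  43.3  18.7  28.9] circ [451.2 117.9  21.7]
[ 96 197  31  30 293] z0.0460 rect [446.  126.4  29.   19.1  36.3] circ [449.  122.3  15. ]
[ 335  207   55   52 2109] z0.0417 rect [ 431.8 -114.9   52.9   53.3   57.8] circ [ 431.9 -115.    27.1]
[229 218  21  20  83] z0.0459 rect [438.    1.4  23.5   8.1  48.2] circ [434.9   4.1  11.8]
```

View pics/w3.png

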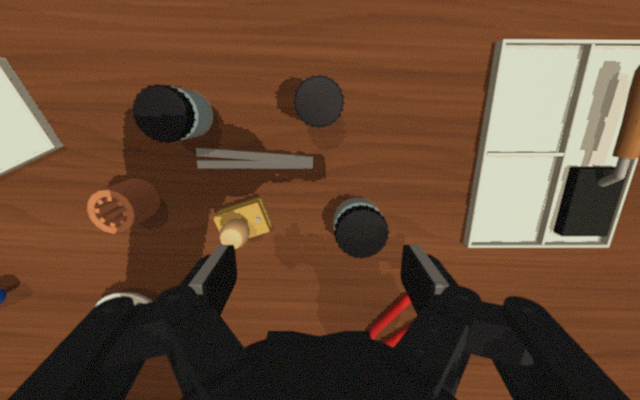

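View pics/s3.png

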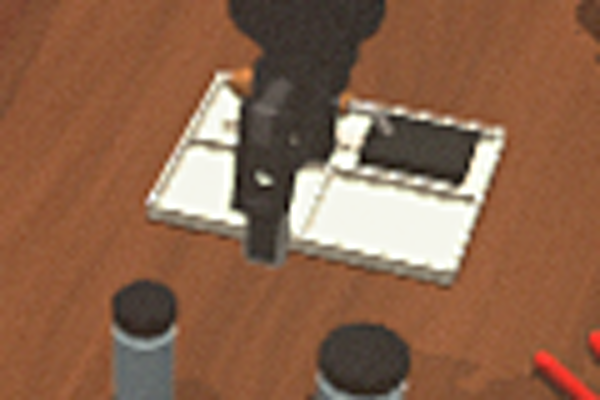

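The wrist view shows jar_tall's cap at (319,101), jar_mid at (163,113) and jar_low at (360,230), with the press at (243,222) and the mould at (110,211). The paddle lies in its compartment. I'll grip jar_tall at (0.552, −0.068).

Request:
{"name": "apply_moves", "arguments": {"plan": [{"linear": [2, 0, 0], "delta_rot": [0, 0, 0], "claw": 1}, {"linear": [4, -0.1, 0], "delta_rot": [0, 0, 0], "claw": 1}, {"linear": [2.05, 0, 1.5], "delta_rot": [0, 0, 0], "claw": 1}, {"linear": [0, 0, 4], "delta_rot": [0, 0, 0], "claw": 1}, {"linear": [0, 0, 4], "delta_rot": [0, 0, 0], "claw": 1}, {"linear": [0, 0, 2.8], "delta_rot": [0, 0, 0], "claw": 1}, {"linear": [0, 0, 0], "delta_rot": [0, 0, 0], "claw": 1}, {"linear": [0, 0, 0], "delta_rot": [0, 0, 0], "claw": 0.3}, {"linear": [0, 0, 0], "delta_rot": [0, 0, 0], "claw": 0.3}, {"linear": [0, 0, 0], "delta_rot": [0, 0, 0], "claw": 0.3}], "grip_force": 40}}

```text
t: 9.35
tcp_pos: [0.5531, -0.0683, 0.0462]
orientation: [3.141, 0.05, 0.006]
contact_force: [-0.6, 0.3, 0.4]
finger_gap: 0.513
grip_force: 0.0
```

Request:
{"name": "apply_moves", "arguments": {"plan": [{"linear": [0, 0, 0], "delta_rot": [0, 0, 0], "claw": 0.3}, {"linear": [0, 0, 0], "delta_rot": [0, 0, 0], "claw": 0.3}]}}

```text
t: 9.55
tcp_pos: [0.553, -0.0681, 0.0463]
orientation: [3.14, 0.051, 0.005]
contact_force: [-0.8, 0.7, 7.1]
finger_gap: 0.432
grip_force: 39.8
```

Request:
{"name": "apply_moves", "arguments": {"plan": [{"linear": [0, 0, -2], "delta_rot": [0, 0, 0], "claw": 0.3}, {"linear": [0, 0, -3.5], "delta_rot": [0, 0, 0], "claw": 0.3}, {"linear": [0, 0, -2.5], "delta_rot": [0, 0, 0], "claw": 0.3}, {"linear": [0.2, 2, 0], "delta_rot": [0, 0, 0], "claw": 0.3}, {"linear": [0, 4, 0], "delta_rot": [0, 0, 0], "claw": 0.3}, {"linear": [0, 4, 0], "delta_rot": [0, 0, 0], "claw": 0.3}, {"linear": [0, 4, 0], "delta_rot": [0, 0, 0], "claw": 0.3}, {"linear": [0, 4, 0], "delta_rot": [0, 0, 0], "claw": 0.3}, {"linear": [0, 2.4, 0], "delta_rot": [0, 0, 0], "claw": 0.3}, {"linear": [0, 0, 0], "delta_rot": [0, 0, 0], "claw": 0.3}]}}

```text
t: 10.55
tcp_pos: [0.5594, -0.2775, 0.1247]
orientation: [3.138, 0.04, 0.001]
contact_force: [0.2, 0.2, -0.7]
finger_gap: 0.433
grip_force: 40.3
```

Request:
{"name": "apply_moves", "arguments": {"plan": [{"linear": [0, 0, 2], "delta_rot": [0, 0, 0], "claw": 0.3}, {"linear": [0, 0, 3], "delta_rot": [0, 0, 0], "claw": 0.3}, {"linear": [0, 0, 1.5], "delta_rot": [0, 0, 0], "claw": 0.3}, {"linear": [0, 0, 0.5], "delta_rot": [0, 0, 0], "claw": 0.3}, {"linear": [0, 0, 0.3], "delta_rot": [0, 0, 0], "claw": 0.3}, {"linear": [0, 0, 0], "delta_rot": [0, 0, 0], "claw": 0.3}, {"linear": [0, 0, 0], "delta_rot": [0, 0, 0], "claw": 0.3}]}}

```text
t: 11.25
tcp_pos: [0.5613, -0.2719, 0.0525]
orientation: [3.14, 0.052, 0.003]
contact_force: [0.5, -0.1, -0.2]
finger_gap: 0.433
grip_force: 40.3
```

Request:
{"name": "apply_moves", "arguments": {"plan": [{"linear": [0, 0, 0.2], "delta_rot": [0, 0, 0], "claw": 0.3}, {"linear": [0, 0, 0.12], "delta_rot": [0, 0, 0], "claw": 0.3}, {"linear": [0, 0, 0], "delta_rot": [0, 0, 0], "claw": 0.3}, {"linear": [0, 0, 0], "delta_rot": [0, 0, 0], "claw": 0.3}]}}

```text
t: 11.65
tcp_pos: [0.561, -0.2719, 0.0493]
orientation: [3.14, 0.051, 0.002]
contact_force: [-1.4, 1.0, 5.8]
finger_gap: 0.434
grip_force: 40.8
```

Request:
{"name": "apply_moves", "arguments": {"plan": [{"linear": [0, 0, 0], "delta_rot": [0, 0, 0], "claw": 0.65}, {"linear": [0, 0, 0], "delta_rot": [0, 0, 0], "claw": 0.65}, {"linear": [0, 0, 0], "delta_rot": [0, 0, 0], "claw": 0.65}, {"linear": [0, 0, -2], "delta_rot": [0, 0, 0], "claw": 0.65}, {"linear": [0, 0, -5], "delta_rot": [0, 0, 0], "claw": 0.65}, {"linear": [0, 0, -5], "delta_rot": [0, 0, 0], "claw": 0.65}, {"linear": [-1.6, -3.8, 0], "delta_rot": [0, 0, 0], "claw": 0.7}, {"linear": [-1.7, -4.1, 0], "delta_rot": [0, 0, 0], "claw": 0.7}, {"linear": [-1.7, -4.1, 0], "delta_rot": [0, 0, 0], "claw": 0.7}, {"linear": [-1.7, -4.1, 0], "delta_rot": [0, 0, 0], "claw": 0.7}]}}

```text
t: 12.65
tcp_pos: [0.4873, -0.1116, 0.1682]
orientation: [3.141, 0.051, 0.001]
contact_force: [0.7, 0.0, -0.3]
finger_gap: 0.701
grip_force: 0.0
```

Request:
{"name": "apply_moves", "arguments": {"plan": [{"linear": [-1.7, -4.1, 0], "delta_rot": [0, 0, 0], "claw": 0.7}, {"linear": [-1.7, -4.1, 0], "delta_rot": [0, 0, 0], "claw": 0.7}, {"linear": [-1.7, -4, 0], "delta_rot": [0, 0, 0], "claw": 0.7}, {"linear": [0, 0, 3], "delta_rot": [0, 0, 0], "claw": 0.7}, {"linear": [0, 0, 3], "delta_rot": [0, 0, 0], "claw": 0.7}, {"linear": [0, 0, 0], "delta_rot": [0, 0, 0], "claw": 0.7}, {"linear": [0, 0, 0], "delta_rot": [0, 0, 0], "claw": 0.7}]}}

```text
t: 13.35
tcp_pos: [0.4333, 0.0073, 0.1082]
orientation: [-3.141, -0.052, 0.001]
contact_force: [0.6, 0.5, -0.2]
finger_gap: 0.702
grip_force: 0.0
```

Run:
```python
from h import *
go(.4325,.007,.048,2)
for n in("scene","side"):
    c=r.read_camera(n); np.save(f"pics/{n}4.npy",c,allow_pickle=True)
    print(n); blobs(c,.07,.095,(.5,.62),(-.35,-.2)); blobs(c,.008,.045,(.40,.62),(-.39,-.315))
```

```text
t 13.35 tcp [0.4333 0.0073 0.1082] yaw 1.88 tilt [-8.e-04  2.e-04 -1.e+00] gap 0.702
shift cm (tool) [-0.07  0.03  6.02] | 0.06
delta_rot z -0.002
scene
[171 225  13  13 122] z0.0847 rect [ 562.7 -271.6   36.    34.9   55. ] circ [ 562.1 -270.9   20. ]
[145 204  31  50 568] z0.0431 rect [ 507.7 -352.6   74.2  193.6   89.7] circ [ 505.7 -352.1   98.7]
side
[371 108  15  17 159] z0.0195 rect [ 443.9 -353.    43.8   79.9    8.3] circ [ 444.2 -353.5   43.4]
```

Request:
{"name": "apply_moves", "arguments": {"plan": [{"linear": [-0.05, 0, 3], "delta_rot": [0, 0, 0], "claw": 0.7}, {"linear": [0, 0, 2], "delta_rot": [0, 0, 0], "claw": 0.7}, {"linear": [0, 0, 1], "delta_rot": [0, 0, 0], "claw": 0.7}, {"linear": [0, 0, 0], "delta_rot": [0, 0, 0], "claw": 0.7}, {"linear": [0, 0, 0], "delta_rot": [0, 0, 0], "claw": 0.2}, {"linear": [0, 0, 0], "delta_rot": [0, 0, 0], "claw": 0.2}, {"linear": [0, 0, 0], "delta_rot": [0, 0, 0], "claw": 0.2}, {"linear": [0, 0, 0], "delta_rot": [0, 0, 0], "claw": 0.2}, {"linear": [0, 0, 0], "delta_rot": [0, 0, 0], "claw": 0.2}], "grip_force": 60}}

```text
t: 14.35
tcp_pos: [0.4336, 0.0076, 0.0493]
orientation: [3.141, 0.052, 0.004]
contact_force: [-1.1, 1.6, 5.1]
finger_gap: 0.27
grip_force: 58.5
```

Request:
{"name": "apply_moves", "arguments": {"plan": [{"linear": [0, 0, -2], "delta_rot": [0, 0, 0], "claw": 0.2}, {"linear": [0, 0, -4], "delta_rot": [0, 0, 0], "claw": 0.2}, {"linear": [0, 0, -3], "delta_rot": [0, 0, 0], "claw": 0.2}, {"linear": [0.2, 2.4, 0], "delta_rot": [0, 0, 0], "claw": 0.2}, {"linear": [0.25, 4, 0], "delta_rot": [0, 0, 0], "claw": 0.2}, {"linear": [0.25, 4, 0], "delta_rot": [0, 0, 0], "claw": 0.2}, {"linear": [0.25, 4, 0], "delta_rot": [0, 0, 0], "claw": 0.2}, {"linear": [0.25, 4, 0], "delta_rot": [0, 0, 0], "claw": 0.2}, {"linear": [0.25, 4, 0], "delta_rot": [0, 0, 0], "claw": 0.2}, {"linear": [0.25, 4, 0], "delta_rot": [0, 0, 0], "claw": 0.2}]}}

```text
t: 15.35
tcp_pos: [0.4579, -0.2576, 0.1384]
orientation: [3.141, 0.051, -0.0]
contact_force: [0.9, 0.4, -2.3]
finger_gap: 0.28
grip_force: 59.6
```

Request:
{"name": "apply_moves", "arguments": {"plan": [{"linear": [0, 2.3, 0], "delta_rot": [0, 0, 0], "claw": 0.2}, {"linear": [0, 0, 0], "delta_rot": [0, 0, 0.1], "claw": 0.2}, {"linear": [0, 0, 0], "delta_rot": [0, 0, 0.1], "claw": 0.2}, {"linear": [0, 0, 0], "delta_rot": [0, 0, 0.1], "claw": 0.2}, {"linear": [0, 0, 3], "delta_rot": [0, 0, 0], "claw": 0.2}, {"linear": [0, 0, 0], "delta_rot": [0, 0, 0], "claw": 0.2}, {"linear": [0, 0, 0], "delta_rot": [0, 0, 0], "claw": 0.2}]}}

```text
t: 16.05
tcp_pos: [0.4586, -0.2787, 0.108]
orientation: [-3.113, 0.418, 0.002]
contact_force: [0.3, -0.0, -2.7]
finger_gap: 0.276
grip_force: 59.7
```

Run:
```python
from h import *
go(.460,-.279,.0525)
c=r.read_camera("side"); np.save("pics/side5.npy",c,allow_pickle=True)
b=cv2.resize(c["frame"][60:160,300:420],None,fx=5,fy=5,interpolation=cv2.INTER_CUBIC); cv2.imwrite("pics/s5.png",b)
```

```text
t 16.05 tcp [ 0.4586 -0.2787  0.108 ] yaw -15.29 tilt [-1.5e-03  9.0e-04 -1.0e+00] gap 0.276
shift cm (tool) [ 0.16 -0.    5.55] | 0.056
```

View pics/s5.png

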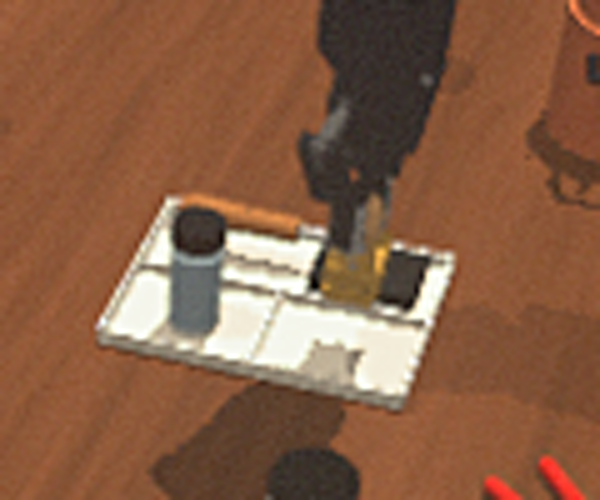

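The picture shows jar_tall upright in its square, the paddle flat in the long compartment, and the press hanging level over the free square. Next I lower it.

Request:
{"name": "apply_moves", "arguments": {"plan": [{"linear": [0.15, 0, 2.5], "delta_rot": [0, 0, 0], "claw": 0.2}, {"linear": [0, 0, 1.5], "delta_rot": [0, 0, 0], "claw": 0.2}, {"linear": [0, 0, 0.7], "delta_rot": [0, 0, 0], "claw": 0.2}, {"linear": [0, 0, 0.3], "delta_rot": [0, 0, 0], "claw": 0.2}, {"linear": [0, 0, 0.2], "delta_rot": [0, 0, 0], "claw": 0.2}, {"linear": [0, 0, 0], "delta_rot": [0, 0, 0], "claw": 0.2}, {"linear": [0, 0, 0], "delta_rot": [0, 0, 0], "claw": 0.2}]}}

```text
t: 16.8
tcp_pos: [0.4611, -0.2797, 0.0568]
orientation: [3.113, -0.418, 0.002]
contact_force: [-0.5, -1.7, -3.1]
finger_gap: 0.272
grip_force: 59.7
```

Request:
{"name": "apply_moves", "arguments": {"plan": [{"linear": [0, 0, 0.2], "delta_rot": [0, 0, 0], "claw": 0.2}, {"linear": [0, 0, 0.1], "delta_rot": [0, 0, 0], "claw": 0.2}, {"linear": [0, 0, 0.1], "delta_rot": [0, 0, 0], "claw": 0.2}, {"linear": [0, 0, 0], "delta_rot": [0, 0, 0], "claw": 0.2}, {"linear": [0, 0, 0], "delta_rot": [0, 0, 0], "claw": 0.2}]}}

```text
t: 17.3
tcp_pos: [0.4606, -0.2794, 0.0524]
orientation: [3.113, -0.418, 0.0]
contact_force: [-0.4, 0.9, 1.8]
finger_gap: 0.276
grip_force: 60.2
```

Request:
{"name": "apply_moves", "arguments": {"plan": [{"linear": [0, 0, 0], "delta_rot": [0, 0, 0], "claw": 0.55}, {"linear": [0, 0, 0], "delta_rot": [0, 0, 0], "claw": 0.55}, {"linear": [0, 0, 0], "delta_rot": [0, 0, 0], "claw": 0.55}, {"linear": [0, 0, -2], "delta_rot": [0, 0, 0], "claw": 0.55}, {"linear": [0, 0, -4], "delta_rot": [0, 0, 0], "claw": 0.55}, {"linear": [0, 0, -3], "delta_rot": [0, 0, -0.13], "claw": 1}, {"linear": [0, 0, 0], "delta_rot": [0, 0, -0.14], "claw": 1}, {"linear": [-0.7, -4.1, 0], "delta_rot": [0, 0, 0], "claw": 1}, {"linear": [-0.7, -4.1, 0], "delta_rot": [0, 0, 0], "claw": 1}, {"linear": [-0.7, -4.1, 0], "delta_rot": [0, 0, 0], "claw": 1}]}}

```text
t: 18.3
tcp_pos: [0.439, -0.1554, 0.1423]
orientation: [3.141, 0.002, 0.001]
contact_force: [-0.3, 0.5, 0.6]
finger_gap: 1.0
grip_force: 0.0
```

Request:
{"name": "apply_moves", "arguments": {"plan": [{"linear": [-0.7, -4.1, 0], "delta_rot": [0, 0, 0], "claw": 1}, {"linear": [0, 0, 3], "delta_rot": [0, 0, 0], "claw": 1}, {"linear": [0, 0, 2], "delta_rot": [0, 0, 0], "claw": 1}, {"linear": [0, 0, 0], "delta_rot": [0, 0, 0], "claw": 1}, {"linear": [0, 0, 0], "delta_rot": [0, 0, 0], "claw": 1}]}}

```text
t: 18.8
tcp_pos: [0.4324, -0.1156, 0.0924]
orientation: [-3.141, -0.004, -0.0]
contact_force: [0.2, 0.1, 0.5]
finger_gap: 1.004
grip_force: 0.0
```

Run:
```python
from h import *
go(.432,-.115,.033,0); print(r.get_obs()["joints"].round(2))
for n in("scene","side"):
    c=r.read_camera(n); np.save(f"pics/{n}6.npy",c,allow_pickle=True)
    print(n); blobs(c,.05,.068,(.42,.5),(-.32,-.24)); blobs(c,.018,.03,(.41,.51),(-.32,-.23))
```

```text
t 18.8 tcp [ 0.4324 -0.1156  0.0924] yaw 0.15 tilt [ 0.e+00  1.e-04 -1.e+00] gap 1.004
shift cm (tool) [-0.04 -0.06  5.94] | 0.059
delta_rot z 0.003
[ 0.48  0.35 -0.37  2.19  0.21  0.63 -1.61]
scene
[176 208  17  11 122] z0.0300 rect [ 461.1 -278.2   37.    52.     0.5] circ [ 459.4 -278.2   29.6]
side
```

Request:
{"name": "apply_moves", "arguments": {"plan": [{"linear": [0, 0, 2.5], "delta_rot": [0, 0, 0], "claw": 1}, {"linear": [0, 0, 2.2], "delta_rot": [0, 0, 0], "claw": 1}, {"linear": [0, 0, 1.2], "delta_rot": [0, 0, 0], "claw": 1}, {"linear": [0, 0, 0], "delta_rot": [0, 0, 0], "claw": 1}, {"linear": [0, 0, 0], "delta_rot": [0, 0, 0], "claw": 0.5}, {"linear": [0, 0, 0], "delta_rot": [0, 0, 0], "claw": 0.5}, {"linear": [0, 0, 0], "delta_rot": [0, 0, 0], "claw": 0.5}, {"linear": [0, 0, 0], "delta_rot": [0, 0, 0], "claw": 0.5}, {"linear": [0, 0, 0], "delta_rot": [0, 0, 0], "claw": 0.5}], "grip_force": 45}}

```text
t: 19.8
tcp_pos: [0.433, -0.1156, 0.0344]
orientation: [3.141, 0.004, 0.003]
contact_force: [-0.8, 1.2, 6.7]
finger_gap: 0.596
grip_force: 46.0
```

Request:
{"name": "apply_moves", "arguments": {"plan": [{"linear": [0, 0, -2], "delta_rot": [0, 0, 0], "claw": 0.5}, {"linear": [0, 0, -4], "delta_rot": [0, 0, 0], "claw": 0.5}, {"linear": [0, 0, -4], "delta_rot": [0, 0, 0], "claw": 0.5}, {"linear": [0.5, -2, 0], "delta_rot": [0, 0, 0], "claw": 0.5}, {"linear": [1, -4, 0], "delta_rot": [0, 0, 0], "claw": 0.5}, {"linear": [1, -4, 0], "delta_rot": [0, 0, 0], "claw": 0.5}, {"linear": [1, -4, 0], "delta_rot": [0, 0, 0], "claw": 0.5}, {"linear": [1, -4, 0], "delta_rot": [0, 0, 0], "claw": 0.5}, {"linear": [1, -4, 0], "delta_rot": [0, 0, 0], "claw": 0.5}, {"linear": [1, -4, 0], "delta_rot": [0, 0, 0], "claw": 0.5}]}}

```text
t: 20.8
tcp_pos: [0.4966, 0.1461, 0.1337]
orientation: [3.141, 0.004, 0.001]
contact_force: [0.1, 0.1, -1.5]
finger_gap: 0.595
grip_force: 47.8
```

Request:
{"name": "apply_moves", "arguments": {"plan": [{"linear": [1, -4, 0], "delta_rot": [0, 0, 0], "claw": 0.5}, {"linear": [1, -4, 0], "delta_rot": [0, 0, 0], "claw": 0.5}, {"linear": [0.7, -2.9, 0], "delta_rot": [0, 0, 0], "claw": 0.5}, {"linear": [0, 0, 0], "delta_rot": [0, 0, -0.14], "claw": 0.5}, {"linear": [0, 0, 0], "delta_rot": [0, 0, -0.14], "claw": 0.5}, {"linear": [0, 0, 0], "delta_rot": [0, 0, -0.14], "claw": 0.5}, {"linear": [0, 0, 0], "delta_rot": [0, 0, 0], "claw": 0.5}, {"linear": [0, 0, 0], "delta_rot": [0, 0, 0], "claw": 0.5}]}}

```text
t: 21.6
tcp_pos: [0.5232, 0.2534, 0.1333]
orientation: [3.073, 0.654, 0.0]
contact_force: [0.2, 0.8, -0.7]
finger_gap: 0.597
grip_force: 47.8
```

```bash
python3 look.py w7
python3 - <<'E'
from h import *
go(.525,.253,.0374,24)
for n in("scene0","side0","w1","w7"):
    c=np.load(f"pics/{n}.npy",allow_pickle=True).item(); P=cloud(c); f=c["frame"].astype(int)
    m=((abs(P[...,2]-.008)<.009)&(f.min(2)>110)&(abs(P[...,0]-.507)<.14)&(abs(P[...,1]-.29)<.14)).astype(np.uint8)
    k,l,s,_=cv2.connectedComponentsWithStats(m); i=1+s[1:,4].argmax()
    q=P[l==i]; print(n,s[i],cv2.minAreaRect((q[:,:2]*1000).astype(np.float32)))
E
```

```text
t 21.65 tcp [0.5232 0.2534 0.1333] yaw 24.06 tilt [ 4.e-04 -2.e-04 -1.e+00] gap 0.593
shift cm (tool) [0.15 0.11 9.59] | 0.096
delta_rot z 0.001
scene0 [ 334  200   64   45 1475] ((502.32159423828125, 293.6162109375), (103.21823120117188, 191.018798828125), 24.50542449951172)
side0 [ 261  233   41   69 2504] ((507.6923522949219, 287.4576416015625), (93.60846710205078, 188.9725799560547), 24.355676651000977)
w1 [   0  216  140   98 7716] ((500.1835632324219, 298.4260559082031), (95.2642822265625, 197.1357879638672), 24.654508590698242)
w7 [  168   143   205    99 15902] ((503.08404541015625, 292.3515625), (96.44485473632812, 187.1248016357422), 24.571168899536133)
```

View pics/w7.png

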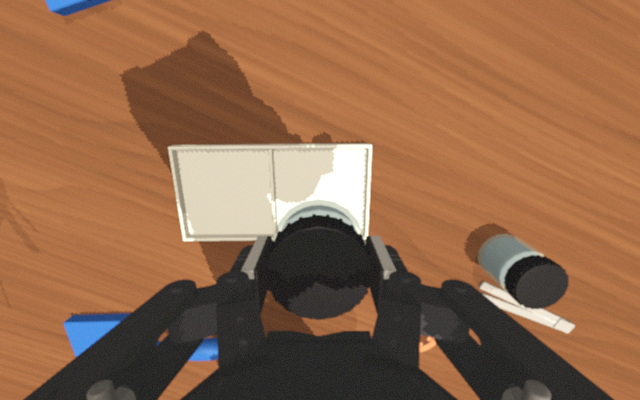

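The picture shows tray2 with corners (170,147), (371,146), (368,237) and (184,240) and its divider at x≈273. The held jar_low is above the right-hand compartment.

Run:
```python
from h import *
c=np.load("pics/w7.npy",allow_pickle=True).item()
q=onplane(c,[(170,147),(371,146),(368,237),(184,240),(273,150)],.012); print(q.round(4),q[:4].mean(0))
```

```text
[[0.5113 0.3882 0.012 ]
 [0.5829 0.2301 0.012 ]
 [0.5053 0.1934 0.012 ]
 [0.4307 0.3523 0.012 ]
 [0.5452 0.306  0.012 ]] [0.50757076 0.29103072 0.012     ]
```

Request:
{"name": "apply_moves", "arguments": {"plan": [{"linear": [0.1, 0.25, 3], "delta_rot": [0, 0, 0], "claw": 0.5}, {"linear": [0, 0, 3], "delta_rot": [0, 0, 0], "claw": 0.5}, {"linear": [0, 0, 2], "delta_rot": [0, 0, 0], "claw": 0.5}, {"linear": [0, 0, 0.8], "delta_rot": [0, 0, 0], "claw": 0.5}, {"linear": [0, 0, 0.4], "delta_rot": [0, 0, 0], "claw": 0.5}, {"linear": [0, 0, 0], "delta_rot": [0, 0, 0], "claw": 0.5}, {"linear": [0, 0, 0], "delta_rot": [0, 0, 0], "claw": 0.5}]}}

```text
t: 22.35
tcp_pos: [0.5258, 0.2524, 0.0422]
orientation: [-3.071, -0.659, -0.003]
contact_force: [0.4, 0.3, -1.3]
finger_gap: 0.596
grip_force: 47.8
```

Request:
{"name": "apply_moves", "arguments": {"plan": [{"linear": [0, 0, 0.3], "delta_rot": [0, 0, 0], "claw": 0.5}, {"linear": [0, 0, 0.1], "delta_rot": [0, 0, 0], "claw": 0.5}, {"linear": [0, 0, 0.1], "delta_rot": [0, 0, 0], "claw": 0.5}, {"linear": [0, 0, 0], "delta_rot": [0, 0, 0], "claw": 0.5}, {"linear": [0, 0, 0], "delta_rot": [0, 0, 0], "claw": 0.5}]}}

```text
t: 22.85
tcp_pos: [0.5253, 0.2519, 0.0374]
orientation: [3.071, 0.659, 0.001]
contact_force: [-1.4, -1.9, 7.3]
finger_gap: 0.595
grip_force: 48.7
```

Request:
{"name": "apply_moves", "arguments": {"plan": [{"linear": [0, 0, 0], "delta_rot": [0, 0, 0], "claw": 0.8}, {"linear": [0, 0, 0], "delta_rot": [0, 0, 0], "claw": 0.8}, {"linear": [0, 0, 0], "delta_rot": [0, 0, 0], "claw": 0.8}, {"linear": [0, 0, -2], "delta_rot": [0, 0, 0], "claw": 0.8}, {"linear": [0, 0, -4], "delta_rot": [0, 0, 0], "claw": 0.9}, {"linear": [0, 0, -3], "delta_rot": [0, 0, 0], "claw": 0.9}, {"linear": [-3, 2.2, 0], "delta_rot": [0, 0, 0], "claw": 0.9}, {"linear": [-3, 2.2, 0], "delta_rot": [0, 0, 0], "claw": 0.9}, {"linear": [-3, 2.2, 0], "delta_rot": [0, 0, 0], "claw": 0.9}, {"linear": [-3.2, 2.2, 0], "delta_rot": [0, 0, 0], "claw": 0.9}]}}

```text
t: 23.85
tcp_pos: [0.4493, 0.1205, 0.1261]
orientation: [3.072, 0.66, 0.001]
contact_force: [1.1, -1.3, -1.0]
finger_gap: 0.901
grip_force: 0.0
```

Request:
{"name": "apply_moves", "arguments": {"plan": [{"linear": [0, 0, 2], "delta_rot": [0, 0, 0], "claw": 0.9}, {"linear": [0, 0, 0], "delta_rot": [0, 0, 0], "claw": 0.9}, {"linear": [0, 0, 0], "delta_rot": [0, 0, 0], "claw": 0.9}]}}

```text
t: 24.15
tcp_pos: [0.4502, 0.1222, 0.1063]
orientation: [-3.071, -0.66, -0.0]
contact_force: [0.9, -0.2, -0.0]
finger_gap: 0.905
grip_force: 0.0
```

Run:
```python
from h import *
for n in("scene","side"):
    c=r.read_camera(n); print(n); blobs(c,.038,.05,(.48,.57),(.2,.3)); blobs(c,.043,.056,(.42,.48),(.08,.16))
go(.4495,.122,.032,24)
```

```text
scene
[346 214  17  15 199] z0.0484 rect [526.4 250.5  49.3  51.2  80.8] circ [526.7 250.3  27.3]
[304 196  13  12  89] z0.0519 rect [450.3 120.6  37.8  45.6  87.3] circ [450.6 122.2  23. ]
side
[270 233  22  20 329] z0.0465 rect [522.6 252.5  51.7  51.   89.8] circ [522.4 252.5  26.9]
[321 204  17  14 102] z0.0500 rect [448.2 125.5  43.6  36.5   3.8] circ [449.  124.1  22.5]
t 24.25 tcp [0.4507 0.1229 0.1068] yaw 24.31 tilt [ 0.0014  0.0011 -1.    ] gap 0.898
shift cm (tool) [-0.16  0.03  7.47] | 0.075
delta_rot z 0.005
```

Request:
{"name": "apply_moves", "arguments": {"plan": [{"linear": [0, 0, 3], "delta_rot": [0, 0, 0], "claw": 0.9}, {"linear": [0, 0, 3], "delta_rot": [0, 0, 0], "claw": 0.9}, {"linear": [0, 0, 1.4], "delta_rot": [0, 0, 0], "claw": 0.9}, {"linear": [0, 0, 0], "delta_rot": [0, 0, 0], "claw": 0.9}, {"linear": [0, 0, 0], "delta_rot": [0, 0, 0], "claw": 0.4}, {"linear": [0, 0, 0], "delta_rot": [0, 0, 0], "claw": 0.4}, {"linear": [0, 0, 0], "delta_rot": [0, 0, 0], "claw": 0.4}, {"linear": [0, 0, 0], "delta_rot": [0, 0, 0], "claw": 0.4}, {"linear": [0, 0, 0], "delta_rot": [0, 0, 0], "claw": 0.4}], "grip_force": 70}}

```text
t: 25.15
tcp_pos: [0.451, 0.122, 0.0336]
orientation: [3.071, 0.659, 0.005]
contact_force: [-0.9, -1.0, 6.0]
finger_gap: 0.496
grip_force: 70.9
```

Request:
{"name": "apply_moves", "arguments": {"plan": [{"linear": [0, 0, -2], "delta_rot": [0, 0, 0], "claw": 0.4}, {"linear": [0, 0, -4], "delta_rot": [0, 0, 0], "claw": 0.4}, {"linear": [0, 0, -4], "delta_rot": [0, 0, 0], "claw": 0.4}, {"linear": [1.5, -2.2, 0], "delta_rot": [0, 0, 0], "claw": 0.4}, {"linear": [2.3, -3.3, 0], "delta_rot": [0, 0, 0], "claw": 0.4}, {"linear": [2.3, -3.3, 0], "delta_rot": [0, 0, 0], "claw": 0.4}, {"linear": [2.3, -3.3, 0], "delta_rot": [0, 0, 0], "claw": 0.4}, {"linear": [2.3, -3.3, 0], "delta_rot": [0, 0, 0], "claw": 0.4}, {"linear": [1.3, -2.1, 0], "delta_rot": [0, 0, 0], "claw": 0.4}, {"linear": [0, 0, 0], "delta_rot": [0, 0, 0], "claw": 0.4}]}}

```text
t: 26.15
tcp_pos: [0.4864, 0.3353, 0.1326]
orientation: [-3.066, -0.666, -0.002]
contact_force: [-0.5, 0.5, -4.4]
finger_gap: 0.496
grip_force: 72.6
```

Request:
{"name": "apply_moves", "arguments": {"plan": [{"linear": [0, 0, 3], "delta_rot": [0, 0, 0], "claw": 0.4}, {"linear": [0, 0, 3], "delta_rot": [0, 0, 0], "claw": 0.4}, {"linear": [0, 0, 2], "delta_rot": [0, 0, 0], "claw": 0.4}, {"linear": [0, 0, 0], "delta_rot": [0, 0, 0], "claw": 0.4}, {"linear": [0, 0, 0], "delta_rot": [0, 0, 0], "claw": 0.4}]}}

```text
t: 26.65
tcp_pos: [0.4876, 0.3298, 0.0524]
orientation: [3.071, 0.658, -0.001]
contact_force: [0.3, 0.7, -3.2]
finger_gap: 0.493
grip_force: 72.6
```

Run:
```python
from h import *
go(.4896,.3306,.0366,24.4)
```

```text
t 26.65 tcp [0.4876 0.3298 0.0524] yaw 24.19 tilt [-3.e-04 -5.e-04 -1.e+00] gap 0.493
shift cm (tool) [0.22 0.01 1.58] | 0.016
delta_rot z -0.004
```

Request:
{"name": "apply_moves", "arguments": {"plan": [{"linear": [0.2, 0, 0.7], "delta_rot": [0, 0, 0], "claw": 0.4}, {"linear": [0, 0, 0.4], "delta_rot": [0, 0, 0], "claw": 0.4}, {"linear": [0, 0, 0.2], "delta_rot": [0, 0, 0], "claw": 0.4}, {"linear": [0, 0, 0.1], "delta_rot": [0, 0, 0], "claw": 0.4}, {"linear": [0, 0, 0.1], "delta_rot": [0, 0, 0], "claw": 0.4}, {"linear": [0, 0, 0.1], "delta_rot": [0, 0, 0], "claw": 0.4}, {"linear": [0, 0, 0], "delta_rot": [0, 0, 0], "claw": 0.4}, {"linear": [0, 0, 0], "delta_rot": [0, 0, 0], "claw": 0.4}]}}

```text
t: 27.45
tcp_pos: [0.4894, 0.3313, 0.0367]
orientation: [3.071, 0.659, 0.001]
contact_force: [-1.4, -1.1, 3.6]
finger_gap: 0.497
grip_force: 73.2
```

Contact is made, so I release, retreat and look.

Request:
{"name": "apply_moves", "arguments": {"plan": [{"linear": [0, 0, 0], "delta_rot": [0, 0, 0], "claw": 0.65}, {"linear": [0, 0, 0], "delta_rot": [0, 0, 0], "claw": 0.65}, {"linear": [0, 0, 0], "delta_rot": [0, 0, 0], "claw": 0.65}, {"linear": [0, 0, -2], "delta_rot": [0, 0, 0], "claw": 0.65}, {"linear": [0, 0, -4], "delta_rot": [0, 0, 0], "claw": 0.65}, {"linear": [0, 0, -4], "delta_rot": [0, 0, 0], "claw": 0.65}, {"linear": [0, 3, -4], "delta_rot": [0, 0, 0], "claw": 0.65}, {"linear": [0, 4, -2], "delta_rot": [0, 0, 0], "claw": 0.65}, {"linear": [0, 4, 0], "delta_rot": [0, 0, 0], "claw": 0.65}, {"linear": [0, 3, 0], "delta_rot": [0, 0, 0], "claw": 0.65}]}}

```text
t: 28.45
tcp_pos: [0.5485, 0.201, 0.1973]
orientation: [3.071, 0.655, 0.004]
contact_force: [0.3, -0.3, -0.5]
finger_gap: 0.649
grip_force: 0.0
```

Run:
```python
from h import *
a=r.read_camera("scene"); b=r.read_camera("side")
blobs(a,.04,.056,(.45,.53),(.29,.37)); blobs(b,.04,.056,(.45,.53),(.29,.37))
A=cv2.resize(a["frame"][180:290,135:415],(800,314),interpolation=cv2.INTER_CUBIC)
B=cv2.resize(b["frame"][85:315,240:420],(209,267)); B=cv2.resize(b["frame"][85:150,300:420],(400,217),interpolation=cv2.INTER_CUBIC); C=cv2.resize(b["frame"][225:305,240:388],(400,216),interpolation=cv2.INTER_CUBIC)
cv2.imwrite("pics/final.png",np.vstack([A,np.hstack([B[:216],C])]))
```

```text
[371 203  15  14 124] z0.0547 rect [490.6 329.5  43.2  40.2  41.9] circ [490.5 329.5  22.2]
[270 264  20  20 242] z0.0538 rect [486.3 331.9  42.3  42.7  54. ] circ [486.5 332.   21.8]
```

View pics/final.png

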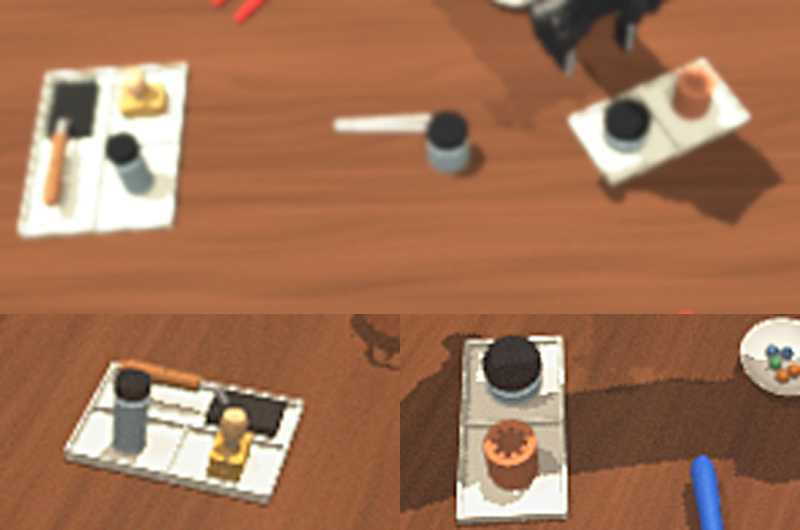

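The picture shows all five items upright or flat, each in its own compartment. jar_mid and the tweezers are where they were, and the gripper is clear.

```bash
python3 -c "
from plant import r
print(r.finish_job())"
```

```text
the job is handed in; nothing more can be done
None
```

The job is handed in: the paddle, tallest jar and press are in the three-compartment tray, the lowest jar and mould are in the two-compartment tray, placed in the order asked in about 28 s, and the middle-sized jar was left alone.

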